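# Bolt the sample case shut against its spring catch

### The arm

A 7-joint arm with a two-finger parallel gripper is mounted at the origin on a cart in front of the work surface, level with it; the furniture and walls round the work are solid. World frame = base frame: x ahead of the robot, y to its left, z up, the work surface at z = 0. Lengths are in m, angles in rad, forces in N, time in s.
With the tool pointing down it reaches from about 0.4 to 0.85 m from the base axis. Payload 10.4 kg.
Tool frame: the origin (TCP) lies midway between the tips of the shut fingers; the grasp point (between the pads) lies 19 mm behind it; z points along the fingers, x is the direction in which the jaws open and shut, and the axes are right-handed (so a half turn about z gives the same grasp; the last joint's range is limited). The gripper opens to 85 mm and grips with 20 to 120 N. Pads are 22 mm wide; open, the fingers measure 114 mm over their backs; the gripper's body (76 mm by 85 mm) begins 54 mm behind the grasp point. The pads swing forward as they close: fully open they stand 13 mm farther back than shut.
Start: joints at [1.086, 0.332, -0.065, 1.46, 0.022, 1.35, -0.088], TCP at [0.278, -0.56, 0.231] pointing down, gripper open.
Joint ranges: [-2.6, 2.6], [-0.5, 2.12], [-1.47, 1.34], [0.16, 2.42], [-1.27, 4.41], [0.06, 2.06], [-2.6, 2.6]. Speed limits (rad/s): [2.22, 2.22, 2.79, 2.79, 3.14, 3.14, 3.14].

### API

Orientations are given as a unit quaternion [x, y, z, w].
In Python, from workcell import monitor, eyes, ticket, models gives the robot as it stands.
- The arm moves only by the tool servo_tool, never from a script. Its argument "motion" is a list of rows, each a list of 7 numbers: the opening, from 0 (shut) to 1 (fully open), then the shift along the tool's x, y, z in m, then the turn, a rotation vector about the tool's x, y, z in degrees. In form: [[fingers, tx, ty, tz, rx, ry, rz], ...]. A call has 1 to 20 rows; each row is the pose to reach, as a shift and turn from the pose commanded when the call began, along the tool's axes at that moment; what a row does not reach only later rows make up. A row lasts 1/8 s, in which the tool goes at most 62.5 mm and 10.7 degrees, less where a joint would pass 70% of its speed; a pose out of reach is approached as far as the arm can. A call with a gripper value outside its range is refused whole. The fingers move at their own pace and stop on an object; "grip_force" is the grip in N (left out, the last holds). Time passes only in rows, so rows that repeat a pose let the fingers close. It gives the time, the measured TCP pose, the force and the opening at its end, in the units of the state.
- monitor.get_obs(): the state, without advancing time (a new reading comes with each control period).
- eyes.camera(name): name is "side" or "top"; returns (picture, depth): 384x512x3 uint8, blue, green, red; 384x512 float32, m along the optical axis (not along the pixel's ray), 0 where there is no reading.
- eyes.camera_info(name): a dict with "intrinsics" (3x3 intrinsics, pixels), "extrinsics" (4x4, takes a point from world to camera coordinates). Camera axes: x right, y down, z forward; pixel columns grow to the right and rows downward; lengths in m; the calibration is good to about 2 mm. A picture is of the moment at which its call begins. camera_info takes no time and is no camera call.
- ticket.hand_in(): hands the job in, once; it reports no verdict.
Trained networks look in the newest picture that a camera, given by its name, has taken for a name from the list of things; names that differ only in an ending like _2 or _b are one class to them, and where a whole thing is asked for, a point or a joint stands for the part that bears it (a point fixed in the world has none). Each returns a list of dicts, best first, with "confidence" (0 to 1); they miss things now and then, are a little off and sometimes report something else, mostly with a low value. They report only what shows in the picture. A call takes as long as a camera call.
- models.boxes_of(camera, thing): "point" ([x, y, z] in m, in the coordinates of the camera as it stood for that picture, good to about 4 mm: the middle of the surface that is visible of it).
The state is a dict: "clock": time; "joint_pos": joint angles; "joint_velocities": joint speeds; "tau": joint torques, N m; "position": TCP position; "ee_rot": TCP orientation; "ft_force": force on the tool from outside, world axes, zero at the start; "torque": the same for the moment, N m; "grip_width": opening from 0.0 (shut) to 1.0 (fully open).
Only numpy, scipy, OpenCV 4.12 (cv2) and the standard library are available. Lean on these libraries where they do the work, as an engineer would, in place of code of your own. Each camera call takes 0.05 s, during which the arm holds its last target. There are 200 camera calls.

### The job

Lock the lid of the orange sample case: hold the yellow spring catch bar on the lid down with one fingertip, and meanwhile push the red knob of the bolt with the other finger until the bolt is fully home in the keeper on the other lid leaf. Then let go, so that the catch springs up again and secures the bolt. Do not pick up or shove the case, and leave the things standing round it alone.

Things in the scene. Friction and masses are not known exactly. Their poses are not given: they have to be found in the camera images.
- case: Loose transit case, orange with a grey two-leaf lid, 130 (x) x 190 (y) x 70 mm high, about 4 kg. Origin: centre of its underside on the bench, z up; turned up to 0.6 rad. On the large leaf lie two strips along y: the yellow catch bar at x = -28 mm and the bolt at x = +28 mm. Catch housing, bolt bar and guides reach at most 23 mm above the lid, lower than the catch bar fully down.
- catch_top (a point): Centre of the top face of the yellow catch bar, a flat bar 28 mm wide (case x) and 96 mm long (case y) along which a finger can slide; the face is 38 mm above the lid when up (108 mm above the bench), 28 mm when fully down. It lies at case x = -28, y = -22.5 mm. Axes as the case.
- bolt_knob (a point): Centre of the top face of the red bolt knob, a rounded block 28 (case x) x 12 (case y) x 26 mm high, top 50 mm above the lid. It lies at case x = +28 mm, y = -22 mm plus the bolt's value; axes as the case. It is pushed towards case +y. Behind it (-y) is free room, so a finger there clears the bolt bar when the other rests on the pressed catch bar.
- catch (a joint): How far the catch bar is pressed down, m: 0 up (springs back), 0.010 fully down. It takes 2 N to start and 6 N to press fully. Above 0.006 it frees the bolt; less, and its tooth blocks the bolt.
- bolt (a joint): How far the bolt is shot towards case +y, m: 0 fully drawn back, 0.038 fully home at its stop. About 2.5 N of friction; stays where left. Starts at 0 to 0.006. With the catch up it has free play from 0 to 0.008 only; if the catch is let up on the way it blocks again at about 0.021; beyond 0.034 the catch can spring up and lock the bolt home.
- keeper (a point): Middle of the steel keeper on the small lid leaf, on the lid top, at case x = +28, y = +60 mm; it is 14 mm long (y) and 23 mm high. The tip of the bolt enters it.
- bottle_1: Bystander beside the case: small brown dropper bottle with black cap, 33 mm wide, 102 mm high, loose; origin under its centre.
- rock_2: Bystander beside the case: reddish brown rock, 50 x 48 x 37 mm, loose; origin under its centre.
- loupe: Bystander behind the case: folded metal hand lens, 24 x 32 x 14 mm, loose; origin under its centre.
- tape_2: Bystander to the left: roll of brown tape lying flat, 99 x 98 x 25 mm, loose; origin under its centre.
- rock_4: Bystander behind: grey-brown rock, 59 x 69 x 40 mm, loose; origin under its centre.

How it is judged:
By the outcome, as a careful person would: the job done as asked, in the order asked, and still so for the second after the job is handed in, with the robot touching nothing.
It also fails if it takes over 42 s, if anything falls off the work surface, if the arm or the gripper's body presses on something with over 40 N, if the wrist force passes 120 N, or if a joint passes its speed limit or range.

## Working session

There is one attempt and no reset: what is moved stays moved. The work goes in short steps, Python scripts to look and compute and a tool call to move; the robot and the scene stay as the last step left them, time stands still between calls to the robot, and variables do not carry over. Pictures are saved under pics/ and viewed, about 8 in all and at most 12, crops included, and the job is handed in when it is done.

Besides the shell and the picture viewer there is one more tool, called after "Emit:" in YAML: its name, and indented under it one key for each argument. servo_tool: Moves the arm, as the interface text tells. Its arguments: {"type":"object","properties":{"motion":{"type":"array"},"grip_force":{"type":"number"}},"required":["motion"]}

```bash
ls; mkdir -p pics; cat > h.py <<'E'
import numpy as np, cv2
from workcell import monitor, eyes, ticket, models
def inv(n):
    i=eyes.camera_info(n); return np.array(i["intrinsics"]),np.linalg.inv(np.array(i["extrinsics"]))
def w(n,p):
    K,T=inv(n); return (T@np.r_[p,1])[:3]
def cloud(n,depth):
    K,T=inv(n); v,u=np.indices(depth.shape)
    P=np.stack([(u-K[0,2])*depth/K[0,0],(v-K[1,2])*depth/K[1,1],depth,np.ones_like(depth)],-1)
    return (P@T.T)[...,:3]
E
python3 - <<'E'
from h import *
np.set_printoptions(precision=4,suppress=True)
o=monitor.get_obs(); print({k:np.round(v,3) for k,v in o.items()})
ims=[]
for n in("top","side"):
    im,d=eyes.camera(n); np.savez(n+"0.npz",im=im,d=d); cv2.imwrite(f"pics/{n}0.png",im)
    for t in("case","catch_top","bolt_knob","keeper","bottle_1"):
        for r in models.boxes_of(n,t)[:2]: print(n,t,round(r["confidence"],2),w(n,r["point"]))
E
```

```text
pics
{'clock': np.float64(0.0), 'joint_pos': array([ 1.086,  0.333, -0.065,  1.461,  0.022,  1.35 , -0.089]), 'joint_velocities': array([-0.001, -0.   ,  0.001, -0.   , -0.001,  0.   , -0.001]), 'tau': array([ -0.   , -62.545,   0.049, -39.16 ,   0.016,   0.01 ,   0.   ]), 'position': array([ 0.278, -0.559,  0.231]), 'ee_rot': array([ 0.85 , -0.527, -0.001, -0.   ]), 'ft_force': array([-0.509,  0.113, -0.753]), 'torque': array([-0.001,  0.032,  0.029]), 'grip_width': np.float64(0.997)}
top case 0.74 [0.5441 0.1797 0.0738]
top catch_top 0.85 [0.5391 0.1419 0.1053]
top bolt_knob 0.62 [0.458  0.2807 0.0294]
top bolt_knob 0.49 [0.5814 0.181  0.0903]
top keeper 0.96 [0.5412 0.1814 0.0709]
top bottle_1 0.62 [0.5418 0.1784 0.0735]
top bottle_1 0.6 [0.5051 0.3035 0.0572]
side case 0.68 [0.586  0.1502 0.0692]
side catch_top 0.71 [0.5496 0.1372 0.1098]
side bolt_knob 0.95 [0.5877 0.1738 0.0944]
side keeper 0.89 [0.584  0.1523 0.0697]
side bottle_1 0.64 [0.6267 0.2364 0.0116]
side bottle_1 0.58 [0.5159 0.3045 0.0642]
```

View pics/top0.png

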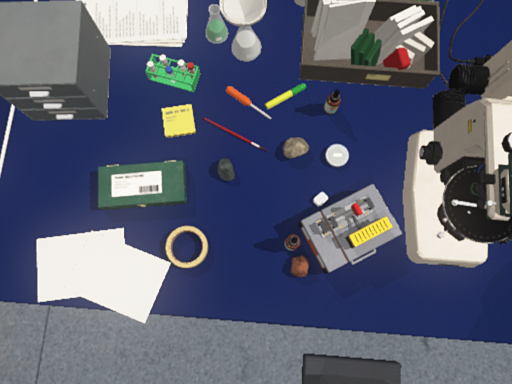

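View pics/side0.png

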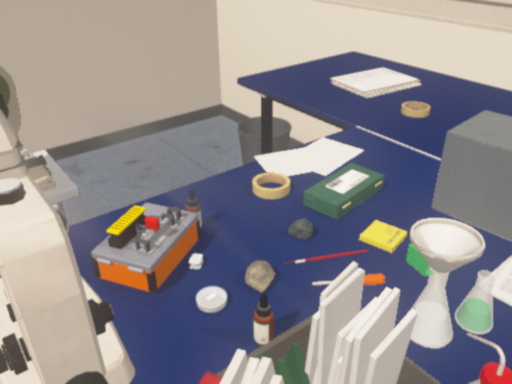

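The top view shows the case at about px (350,225), with the yellow bar at (370,232), the red knob at (357,210) and the bottle and rock to its left. The microscope stands close on the right (410–510, 60–265). Case +y points to the image's lower left. The side view agrees with this. Next I'll measure the pose and the obstacle heights.

```bash
cat > fit.py <<'E'
from h import *
np.set_printoptions(precision=4,suppress=True)
def fit(n,f):
    z=np.load(f); im,d=z["im"],z["d"]; P=cloud(n,d); h=cv2.cvtColor(im,cv2.COLOR_BGR2HSV)
    H,S,V=[h[...,i].astype(int) for i in range(3)]
    near=(d>0)&(np.abs(P[...,0]-.55)<.12)&(np.abs(P[...,1]-.16)<.13)
    y=near&(H>20)&(H<36)&(S>150)&(P[...,2]>.09)&(P[...,2]<.12)
    r=near&((H<5)|(H>174))&(S>150)&(P[...,2]>.108)&(P[...,2]<.13)
    q=P[y]; rc=cv2.minAreaRect(q[:,:2].astype(np.float32)*1000)
    b=cv2.boxPoints(rc); e=max((b[1]-b[0],b[2]-b[1]),key=np.linalg.norm); e=e/np.linalg.norm(e); e*=np.sign(e[1])
    a=np.arctan2(-e[0],e[1])
    print(n,"yellow",y.sum(),rc[0],rc[1],"ang",a,"z",np.median(q[:,2]),"red",r.sum(), P[r].mean(0) if r.any() else None)
    c=np.array(rc[0])/1000; R=np.array([[np.cos(a),-np.sin(a)],[np.sin(a),np.cos(a)]])
    if r.any(): print(" knob rel to catch in case axes",(P[r].mean(0)[:2]-c)@R, "case origin",c-R@[-.028,-.0225])
    return P
if __name__=="__main__":
    P=fit("top","top0.npz"); Q=fit("side","side0.npz")
    A=np.r_[P.reshape(-1,3),Q.reshape(-1,3)]
    for y0 in np.arange(-.6,.4,.05):
        row=[]
        for x0 in np.arange(.2,.9,.05):
            m=(abs(A[:,0]-x0-.025)<.025)&(abs(A[:,1]-y0-.025)<.025)
            row.append(int(1000*np.percentile(A[m,2],99)) if m.sum()>3 else -1)
        print(round(y0,2),row)
E
python3 fit.py
```

```text
top yellow 527 (539.78173828125, 140.7166290283203) (26.763566970825195, 93.59603118896484) ang 0.5375567 z 0.1084283207960074 red 65 [0.5843 0.1737 0.118 ]
 knob rel to catch in case axes [0.0551 0.0056] case origin [0.5523 0.1744]
side yellow 450 (540.1779174804688, 140.7614288330078) (29.149375915527344, 97.69943237304688) ang 0.5445166 z 0.10768392294525508 red 94 [0.5883 0.1709 0.1154]
 knob rel to catch in case axes [0.0567 0.0008] case origin [0.5525 0.1745]
-0.6 [-729, -724, -1, -1, -1, -1, -1, -1, -1, -1, -1, -1, -1, -1]
-0.55 [-730, -729, -1, -1, -1, -1, -1, -1, -1, -1, -1, -1, -1, -1]
-0.5 [-728, -726, -1, -1, -1, -1, -1, -1, -1, -1, -1, -1, -1, -1]
-0.45 [-730, -731, -1, -1, -1, -1, -1, -1, -1, -1, -1, -1, -1, -1]
-0.4 [-729, -731, -1, -1, -1, -1, -1, -1, -1, -1, -1, -1, -1, -1]
-0.35 [-729, -731, -1, -1, -1, -1, -1, -1, -1, -1, -1, -1, -1, -1]
-0.3 [-729, -730, -1, -1, -1, -1, -1, -1, -1, -1, -1, -1, -1, -1]
-0.25 [-729, -729, 4, 4, 4, 4, 5, 3, -1, -1, -1, -1, -1, -1]
-0.2 [-730, -728, 4, 5, 5, 4, 4, 3, -1, -1, -1, -1, -1, -1]
-0.15 [-728, -731, 4, 4, 4, 53, 197, 198, 55, 125, 218, 205, -1, -1]
-0.1 [-731, -728, 4, 4, 4, 55, 198, 289, 335, 347, 320, 300, 223, 86]
-0.05 [-730, -732, 4, 4, 4, 55, 390, 350, 384, 355, 315, 301, 222, 81]
0.0 [-731, -728, 4, 4, 4, 49, 190, 199, 313, 56, 115, 107, 52, 6]
0.05 [-728, -731, 4, 4, 4, 4, 73, 106, 71, 4, 4, 4, 4, 4]
0.1 [-729, -728, 4, 4, 4, 71, 111, 110, 94, 70, 4, 4, 4, 4]
0.15 [-729, -726, 4, 4, 4, 73, 110, 121, 86, 4, 18, 16, 3, 4]
0.2 [-727, -731, 3, 4, 58, 73, 94, 94, 70, 4, 18, 17, 33, 100]
0.25 [-730, -731, 3, 4, 34, 60, 96, 75, 14, 3, 38, 36, 4, 4]
0.3 [-731, -730, 4, 4, 4, 61, 99, 4, 3, 4, 41, 39, 4, 18]
0.35 [-728, -729, 4, 4, 1040, 4, 4, 4, 4, 4, 6, 3, 14, 19]
```

```bash
cat > rel.py <<'E'
from h import *
from scipy.spatial.transform import Rotation as R
def rel(wps):
    "wps: x,y,z,yaw(deg of tool x), tool down -> tx,ty,tz,rx,ry,rz from current pose"
    o=monitor.get_obs(); R0=R.from_quat(o["ee_rot"]); p=np.array(o["position"])
    out=[]
    for x,y,z,yaw in wps:
        Rt=R.from_euler("z",yaw,degrees=True)*R.from_euler("x",180,degrees=True)
        rv=(R0.inv()*Rt).as_rotvec(degrees=True)
        out.append(list(np.round(R0.inv().apply(np.array([x,y,z])-p),3))+list(np.round(rv,1)))
    return out
def show(w):
    for r in rel(w): print([float(v) for v in r])
def st():
    o=monitor.get_obs(); print(round(float(o["clock"]),2),*[np.round(o[k],3) for k in("joint_pos","position","ee_rot","ft_force","grip_width")])
E
python3 - <<'E'
from rel import *
w=[]
for i in range(1,6): r=.625-.045*i; w.append((r*np.cos(np.radians(-63.6)),r*np.sin(np.radians(-63.6)),.23+.016*i,-63.6))
for i in range(1,12): a=np.radians(-63.6+7.6*i); w.append((.4*np.cos(a),.4*np.sin(a),.31,-63.6+8.6*i))
show(w)
E
```

```text
[-0.045, 0.001, -0.015, -0.0, -0.0, 0.1]
[-0.09, 0.001, -0.031, -0.0, -0.0, 0.1]
[-0.135, 0.001, -0.047, -0.0, -0.0, 0.1]
[-0.18, 0.0, -0.063, -0.0, -0.0, 0.1]
[-0.225, 0.0, -0.079, -0.0, -0.0, 0.1]
[-0.228, -0.052, -0.079, -0.0, -0.0, -8.5]
[-0.239, -0.104, -0.079, -0.0, -0.0, -17.1]
[-0.256, -0.155, -0.079, -0.0, -0.0, -25.7]
[-0.28, -0.202, -0.079, -0.0, -0.0, -34.3]
[-0.31, -0.246, -0.079, -0.0, -0.0, -42.9]
[-0.345, -0.285, -0.079, -0.0, -0.0, -51.5]
[-0.385, -0.32, -0.079, -0.0, -0.0, -60.1]
[-0.429, -0.349, -0.079, 0.0, -0.0, -68.7]
[-0.477, -0.372, -0.079, 0.0, -0.0, -77.3]
[-0.528, -0.388, -0.079, 0.0, -0.0, -85.9]
[-0.58, -0.397, -0.079, 0.0, -0.0, -94.5]
```

Emit:
servo_tool:
  motion:
    - [1,-0.045,0,-0.015,0,0,0]
    - [1,-0.09,0,-0.03,0,0,0]
    - [1,-0.135,0,-0.047,0,0,0]
    - [1,-0.18,0,-0.063,0,0,0]
    - [1,-0.225,0,-0.079,0,0,0]
    - [1,-0.228,-0.052,-0.079,0,0,-8.5]
    - [1,-0.239,-0.104,-0.079,0,0,-17.1]
    - [1,-0.256,-0.155,-0.079,0,0,-25.7]
    - [1,-0.28,-0.202,-0.079,0,0,-34.3]
    - [0.8,-0.31,-0.246,-0.079,0,0,-42.9]
    - [0.6,-0.345,-0.285,-0.079,0,0,-51.5]
    - [0.5,-0.385,-0.32,-0.079,0,0,-60.1]
    - [0.5,-0.429,-0.349,-0.079,0,0,-68.7]
    - [0.5,-0.477,-0.372,-0.079,0,0,-77.3]
    - [0.5,-0.528,-0.388,-0.079,0,0,-85.9]
    - [0.5,-0.58,-0.397,-0.079,0,0,-94.5]
    - [0.5,-0.58,-0.397,-0.079,0,0,-94.5]
    - [0.5,-0.58,-0.397,-0.079,0,0,-94.5]

```text
clock: 2.85
position: [0.3756, 0.1361, 0.3104]
ee_rot: [0.964, 0.266, 0.0, 0.0]
ft_force: [0.4, -1.0, 0.4]
grip_width: 0.504
```

```bash
python3 - <<'E'
from rel import *
st()
show([(.43,.14,.29,31),(.48,.137,.26,31),(.53,.136,.23,31),(.577,.134,.20,31),(.577,.134,.16,31)])
E
```

```text
2.85 [ 0.455 -0.228 -0.761  1.831 -0.156  1.478  0.261] [0.376 0.136 0.31 ] [0.964 0.266 0.    0.   ] [ 0.401 -1.019  0.408] 0.504
[0.049, 0.025, 0.02, 0.0, -0.0, -0.1]
[0.09, 0.053, 0.05, 0.0, -0.0, -0.1]
[0.132, 0.079, 0.08, 0.0, -0.0, -0.1]
[0.172, 0.105, 0.11, 0.0, -0.0, -0.1]
[0.172, 0.105, 0.15, 0.0, -0.0, -0.1]
```

Emit:
servo_tool:
  motion:
    - [0.5,0.05,0.025,0.02,0,0,0]
    - [0.5,0.09,0.053,0.05,0,0,0]
    - [0.5,0.132,0.079,0.08,0,0,0]
    - [0.5,0.172,0.105,0.11,0,0,0]
    - [0.5,0.172,0.105,0.15,0,0,0]
    - [0.5,0.172,0.105,0.15,0,0,0]
    - [0.5,0.172,0.105,0.15,0,0,0]

```text
clock: 3.72
position: [0.5775, 0.1345, 0.1619]
ee_rot: [0.964, 0.266, 0.001, 0.0]
ft_force: [-0.0, 0.5, 1.5]
grip_width: 0.5
```

```bash
python3 - <<'E'
from rel import *
st()
ims=[]
for n,c in(("top",(345,215)),("side",(150,230))):
    im,d=eyes.camera(n); np.savez(n+"1.npz",im=im,d=d)
    ims.append(cv2.resize(im[c[1]-65:c[1]+65,c[0]-65:c[0]+65],None,fx=3,fy=3,interpolation=cv2.INTER_CUBIC))
cv2.imwrite("pics/1.png",np.hstack(ims))
E
```

```text
3.73 [ 0.336  0.425 -0.812  1.607  0.322  1.248  0.004] [0.577 0.135 0.162] [0.964 0.266 0.001 0.   ] [-0.02   0.549  1.528] 0.5
```

View pics/1.png

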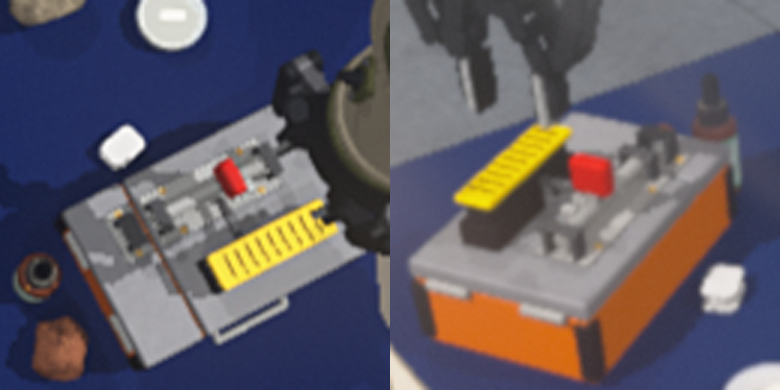

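The left half (top camera) shows the hand over the −y end of the case, with the knob and bar clear. The right half (side camera) shows both fingertips hanging over the case, at crop px (482,105) and (548,120). Next I'll locate the tips in the depth data.

```bash
python3 - <<'E'
from rel import *
np.set_printoptions(precision=4,suppress=True)
a=.541; c=np.array([.5524,.1745]); Rm=np.array([[np.cos(a),-np.sin(a)],[np.sin(a),np.cos(a)]])
print("tcp case",(np.array([.5775,.1345])-c)@Rm)
for n in("side","top"):
    z=np.load(n+"1.npz"); P=cloud(n,z["d"]); m=(z["d"]>0)&(P[...,2]>.145)&(P[...,2]<.195)&(np.hypot(P[...,0]-.577,P[...,1]-.134)<.075)
    k,l,s,_=cv2.connectedComponentsWithStats(m.astype(np.uint8))
    for i in range(1,k):
        if s[i,4]>8:
            q=P[l==i]; qc=np.c_[(q[:,:2]-c)@Rm,q[:,2]]; print(n,s[i],"min",np.percentile(qc,3,0),"max",np.percentile(qc,97,0))
    # case fit
z=np.load("side1.npz");P=cloud("side",z["d"]);h=cv2.cvtColor(z["im"],cv2.COLOR_BGR2HSV).astype(int)
r=((h[...,0]<5)|(h[...,0]>174))&(h[...,1]>150)&(np.hypot(P[...,0]-.587,P[...,1]-.172)<.03)&(P[...,2]>.09)
q=P[r];qc=np.c_[(q[:,:2]-c)@Rm,q[:,2]];print("knob",np.percentile(qc,3,0),np.percentile(qc,97,0))
z=np.load("top1.npz");P=cloud("top",z["d"]);h=cv2.cvtColor(z["im"],cv2.COLOR_BGR2HSV).astype(int)
r=((h[...,0]<5)|(h[...,0]>174))&(h[...,1]>150)&(np.hypot(P[...,0]-.587,P[...,1]-.172)<.03)&(P[...,2]>.09)
q=P[r];qc=np.c_[(q[:,:2]-c)@Rm,q[:,2]];print("knob",np.percentile(qc,3,0),np.percentile(qc,97,0))
E
```

```text
tcp case [ 0.0009 -0.0472]
side [107 184  14  19 170] min [-0.0316 -0.0585  0.1666] max [-0.0183 -0.0377  0.1941]
side [132 191  13  17 156] min [ 0.0235 -0.0591  0.1665] max [ 0.0374 -0.0407  0.1939]
top [371 194   8   8  28] min [ 0.0232 -0.0447  0.1697] max [ 0.0356 -0.0377  0.192 ]
top [383 218   9   7  27] min [-0.0323 -0.0429  0.167 ] max [-0.02   -0.0373  0.1927]
knob [ 0.0156 -0.0246  0.0988] [ 0.041  -0.0176  0.1206]
knob [ 0.0155 -0.022   0.1026] [ 0.0384 -0.0127  0.1228]
```

Emit:
servo_tool:
  motion:
    - [0.5,0,0,0.03,0,0,0]
    - [0.5,0,0,0.05,0,0,0]
    - [0.5,0,0,0.056,0,0,0]
    - [0.5,0,0,0.06,0,0,0]
    - [0.5,0,0,0.062,0,0,0]
    - [0.5,0,0,0.062,0,0,0]

```text
clock: 4.58
position: [0.5772, 0.1349, 0.0988]
ee_rot: [0.964, 0.267, 0.0, 0.0]
ft_force: [-2.6, -2.7, 3.8]
grip_width: 0.499
```

Emit:
servo_tool:
  motion:
    - [0.5,0,0,0.002,0,0,0]
    - [0.5,0,0,0.004,0,0,0]
    - [0.5,0,0,0.005,0,0,0]
    - [0.5,0,0,0.005,0,0,0]

```text
clock: 5.08
position: [0.5778, 0.1349, 0.0954]
ee_rot: [0.964, 0.267, 0.001, 0.001]
ft_force: [-7.3, -5.0, 20.3]
grip_width: 0.499
```

```bash
python3 - <<'E'
from rel import *
st()
im,d=eyes.camera("side"); np.savez("side2.npz",im=im,d=d)
cv2.imwrite("pics/2.png",cv2.resize(im[175:285,85:215],None,fx=5,fy=5,interpolation=cv2.INTER_CUBIC))
P=cloud("side",d);h=cv2.cvtColor(im,cv2.COLOR_BGR2HSV).astype(int)
y=(h[...,0]>20)&(h[...,0]<36)&(h[...,1]>150)&(np.hypot(P[...,0]-.54,P[...,1]-.14)<.06)&(P[...,2]>.085)
print("yellow z",np.median(P[y][:,2]),y.sum())
E
```

```text
5.08 [ 0.311  0.493 -0.783  1.672  0.379  1.133 -0.036] [0.578 0.135 0.095] [0.964 0.267 0.001 0.001] [-7.302 -4.951 20.284] 0.499
yellow z 0.09747248870928227 277
```

View pics/2.png

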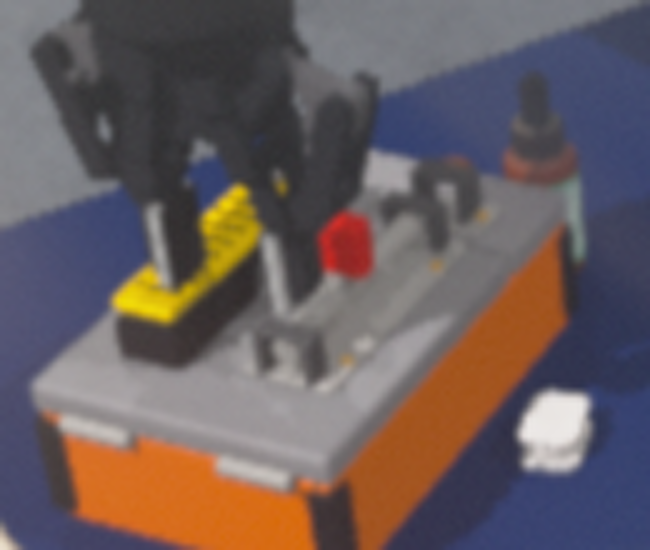

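The left finger holds the bar fully down (bar z 97.5 mm), and the right finger stands behind the red knob, clear of the bolt bar. I'll ease the pressure a little and push towards case +y.

Emit:
servo_tool:
  motion:
    - [0.5,0,0,-0.001,0,0,0]
    - [0.5,0,-0.004,-0.001,0,0,0]
    - [0.5,0,-0.008,-0.001,0,0,0]
    - [0.5,0,-0.011,-0.001,0,0,0]
    - [0.5,0,-0.014,-0.001,0,0,0]
    - [0.5,0,-0.017,-0.001,0,0,0]
    - [0.5,0,-0.02,-0.001,0,0,0]
    - [0.5,0,-0.02,-0.001,0,0,0]

```text
clock: 6.12
position: [0.5699, 0.1499, 0.0962]
ee_rot: [0.964, 0.266, 0.003, 0.002]
ft_force: [4.5, -8.2, 11.4]
grip_width: 0.497
```

```bash
cat > chk.py <<'E'
from rel import *
import sys
np.set_printoptions(precision=4,suppress=True)
st()
a=.541; c=np.array([.5524,.1745]); Rm=np.array([[np.cos(a),-np.sin(a)],[np.sin(a),np.cos(a)]])
o=monitor.get_obs(); print("tcp case",(o["position"][:2]-c)@Rm,"F case",o["ft_force"][:2]@Rm)
for n in("side","top"):
    im,d=eyes.camera(n); cv2.imwrite(f"pics/{n}_{sys.argv[1]}.png",im)
    P=cloud(n,d);h=cv2.cvtColor(im,cv2.COLOR_BGR2HSV).astype(int)
    C=np.dstack([(P[...,:2]-c)@Rm,P[...,2]])
    y=(h[...,0]>20)&(h[...,0]<36)&(h[...,1]>150)&(abs(C[...,0]+.028)<.02)&(abs(C[...,1])<.08)&(P[...,2]>.085)
    r=((h[...,0]<5)|(h[...,0]>174))&(h[...,1]>150)&(abs(C[...,0]-.028)<.02)&(abs(C[...,1])<.05)&(P[...,2]>.092)
    print(n,"yellow z",np.median(C[y][:,2]) if y.any() else None,"x,y range",np.percentile(C[y],[2,98],0)[:,:2].ravel() if y.any() else None,"knob",np.percentile(C[r],[3,97],0).ravel() if r.any() else None)
E
python3 chk.py 3
```

```text
6.12 [ 0.291  0.482 -0.789  1.685  0.378  1.127 -0.068] [0.57  0.15  0.096] [0.964 0.266 0.003 0.002] [ 4.485 -8.225 11.365] 0.497
tcp case [ 0.0023 -0.0301] F case [-0.3914 -9.3602]
side yellow z 0.09767596139382595 x,y range [-0.0403 -0.0697 -0.0141  0.0197] knob [ 0.0339 -0.0209  0.0991  0.0417 -0.0129  0.1216]
top yellow z 0.09809305151756575 x,y range [-0.0415 -0.0327 -0.0158  0.0238] knob [ 0.0157 -0.0185  0.1014  0.0378 -0.0088  0.1219]
```

Emit:
servo_tool:
  motion:
    - [0.5,0,-0.003,0,0,0,0]
    - [0.5,0,-0.006,0,0,0,0]
    - [0.5,0,-0.009,0,0,0,0]
    - [0.5,0,-0.012,0,0,0,0]
    - [0.5,0,-0.015,0,0,0,0]
    - [0.5,0,-0.018,0,0,0,0]
    - [0.5,0,-0.021,0,0,0,0]
    - [0.5,0,-0.024,0,0,0,0]
    - [0.5,0,-0.026,0,0,0,0]
    - [0.5,0,-0.026,0,0,0,0]

```text
clock: 7.48
position: [0.5565, 0.1718, 0.0962]
ee_rot: [0.964, 0.266, 0.002, 0.002]
ft_force: [4.0, -11.5, 14.2]
grip_width: 0.501
```

```bash
python3 chk.py 4
```

```text
7.47 [ 0.261  0.471 -0.8    1.703  0.375  1.123 -0.112] [0.557 0.172 0.096] [0.964 0.266 0.002 0.002] [  3.99  -11.501  14.236] 0.501
tcp case [ 0.0021 -0.0044] F case [ -2.5026 -11.9132]
side yellow z 0.09755998233539076 x,y range [-0.0401 -0.0693 -0.0141  0.0188] knob [0.0336 0.0055 0.0993 0.0411 0.0137 0.1196]
top yellow z 0.0980889003296157 x,y range [-0.0415 -0.0066 -0.0159  0.0243] knob [0.0148 0.008  0.1019 0.0374 0.0169 0.1227]
```

Emit:
servo_tool:
  motion:
    - [0.5,0,-0.002,0,0,0,0]
    - [0.5,0,-0.004,0,0,0,0]
    - [0.5,0,-0.005,0,0,0,0]
    - [0.5,0,-0.006,0,0,0,0]
    - [0.5,0,-0.006,0,0,0,0]

```text
clock: 8.2
position: [0.5539, 0.1762, 0.0962]
ee_rot: [0.964, 0.265, 0.003, 0.003]
ft_force: [6.0, -13.1, 13.3]
grip_width: 0.504
```

```bash
python3 chk.py 5
```

```text
8.2 [ 0.254  0.469 -0.802  1.706  0.375  1.122 -0.122] [0.554 0.176 0.096] [0.964 0.265 0.003 0.003] [  5.995 -13.095  13.298] 0.504
tcp case [0.0021 0.0007] F case [ -1.6052 -14.3128]
side yellow z 0.09754949740193303 x,y range [-0.0404 -0.0694 -0.0144  0.0172] knob [0.0338 0.0101 0.0998 0.0414 0.0189 0.1208]
top yellow z 0.09804644670832002 x,y range [-0.0415 -0.0028 -0.0162  0.0243] knob [0.0149 0.0122 0.103  0.0377 0.0218 0.1228]
```

Emit:
servo_tool:
  motion:
    - [0.5,0,-0.001,0,0,0,0]
    - [0.5,0,-0.002,0,0,0,0]
    - [0.5,0,-0.003,0,0,0,0]
    - [0.5,0,-0.003,0,0,0,0]

```text
clock: 8.8
position: [0.5537, 0.1765, 0.0962]
ee_rot: [0.965, 0.264, 0.003, 0.004]
ft_force: [8.6, -19.3, 13.3]
grip_width: 0.502
```

```bash
python3 chk.py 6
```

```text
8.8 [ 0.252  0.467 -0.801  1.707  0.377  1.121 -0.127] [0.554 0.176 0.096] [0.965 0.264 0.003 0.004] [  8.64  -19.314  13.275] 0.502
tcp case [0.0021 0.0011] F case [ -2.54   -21.0053]
side yellow z 0.09760044843122995 x,y range [-0.0403 -0.0693 -0.0142  0.0169] knob [0.0332 0.0105 0.0991 0.0409 0.0187 0.1212]
top yellow z 0.09773099350599879 x,y range [-0.0415 -0.0015 -0.0162  0.0243] knob [0.0148 0.0125 0.1023 0.0375 0.0222 0.1217]
```

The bolt is at its stop: the push force rose from 14 to 21 N for 0.4 mm of motion, and the case has not moved. I'll unload sideways and then lift.

Emit:
servo_tool:
  motion:
    - [0.5,0,0.003,0,0,0,0]
    - [0.5,0,0.005,0,0,0,0]
    - [0.5,0,0.006,-0.004,0,0,0]
    - [0.5,0,0.006,-0.01,0,0,0]
    - [0.5,0,0.006,-0.02,0,0,0]
    - [0.5,0,0.006,-0.045,0,0,0]
    - [0.5,0,0.006,-0.09,0,0,0]
    - [0.5,0,0.006,-0.13,0,0,0]
    - [0.5,-0.05,-0.025,-0.15,0,0,0]
    - [0.5,-0.1,-0.05,-0.15,0,0,0]
    - [0.5,-0.14,-0.075,-0.15,0,0,0]
    - [0.5,-0.14,-0.075,-0.15,0,0,0]
    - [0.5,-0.14,-0.075,-0.15,0,0,0]

```text
clock: 10.52
position: [0.3907, 0.1745, 0.2446]
ee_rot: [0.964, 0.267, 0.001, 0.0]
ft_force: [-0.3, 0.1, -0.3]
grip_width: 0.497
```

```bash
python3 chk.py 7; python3 -c "
import cv2,numpy as np
a=cv2.imread('pics/side_7.png')[165:295,85:215];b=cv2.imread('pics/top_7.png')[165:295,275:405]
cv2.imwrite('pics/7.png',cv2.resize(np.hstack([a,b]),None,fx=3,fy=3,interpolation=2))"
```

```text
10.53 [ 0.484 -0.113 -0.925  1.884 -0.092  1.326  0.125] [0.391 0.174 0.245] [0.964 0.267 0.001 0.   ] [-0.29   0.134 -0.346] 0.497
tcp case [-0.1386  0.0832] F case [-0.18   0.264]
side yellow z 0.10779545078049008 x,y range [-0.0402 -0.069  -0.0142  0.0216] knob [0.0169 0.0099 0.0973 0.0408 0.0181 0.1197]
top yellow z 0.10838527136908127 x,y range [-0.041  -0.0671 -0.0156  0.0231] knob [0.0148 0.0127 0.1028 0.0376 0.0219 0.1223]
```

View pics/7.png

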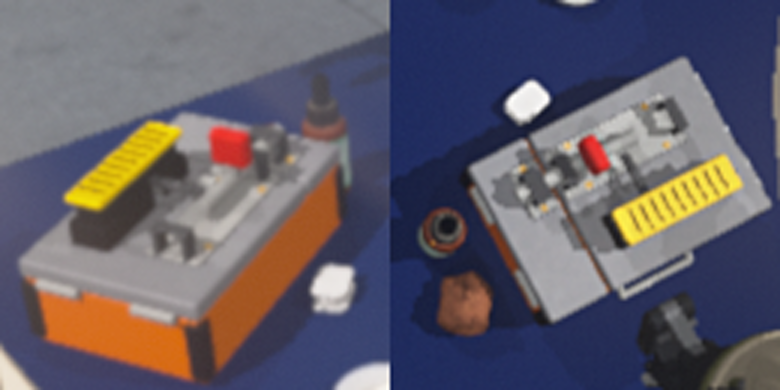

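The catch bar is fully up again (108 mm). The knob is at the keeper end of its travel and its tip crosses into the small leaf. The case and the things around it are where they were.

```bash
python3 -c "
from workcell import ticket; print(ticket.hand_in())"
```

```text
the job is handed in; nothing more can be done
None
```

The case lid is locked, and I handed the job in at about 10.5 s of the 42 s allowed. One fingertip held the yellow catch bar fully down (top at about 97.6 mm) while the other pushed the red knob to its stop. I then eased off sideways, lifted straight up and backed the arm away.

- **Bolt home:** at the end the push force rose from 14 to 21 N for only 0.4 mm of movement. After release the knob centre is at case y of about +14 mm (side camera) to +17 mm (top camera). Fully home is +16 mm, so both agree within camera accuracy.
- **Catch up:** after release the bar's top reads 108 mm in both cameras, which is fully up. I did not push the bolt back to test the lock.
- **Nothing disturbed:** the measured case position changed by less than about 2 mm. The bottle, the reddish rock and the loupe look untouched in the last picture; the tape and the grey rock were outside that crop, but the arm did not go near them.
- **Forces:** the wrist force never read above about 25 N at the end of a move, and it was near zero at hand-in.

No check failed. Early on, the recognition networks gave a few wrong low-confidence positions, such as a "bolt_knob" off the case. I ignored those and used my own colour and depth measurements instead.

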